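# Put the bucking dolly away in its leaning tube

## Task

Lift the black-handled bucking dolly out of the pattern block and slide it, steel end first, into the wider of the two leaning tubes until its collar sits home on the tube's mouth, then let go. Leave the jar and the pliers where they are.

Things in the scene. Friction and masses are not known exactly. Their poses are not given: they have to be found in the camera images.
- dolly: bucking dolly standing upright at the start, 150 mm tall, about 0.42 kg, round all over; origin at the centre of its foot, z along its axis towards the handle. Bare steel shank 28 mm diameter from 0 to 75 mm (lowest 6 mm tapered to 20 mm), steel collar 52 mm diameter from 75 to 83 mm, black bakelite handle 34 mm diameter from 83 to 150 mm (top 7 mm tapered)
- dolly_seat (a point): centre of the underside of the dolly's collar, 75 mm up its axis; axes as the dolly's
- pattern_block: grey cast aluminium block 90 x 80 x 35 mm, fixed to the bench; origin at the centre of its underside. A round pocket 36 mm wide and 20 mm deep in the middle of its top; the dolly stands loosely in it
- wide_holder: fixed holder of the wide tube: grey foot plate 100 x 80 x 12 mm, origin at the centre of its underside, with a dark steel tube leaning 25 degrees from vertical, its open top leaning towards the holder's -x (roughly towards the robot)
- wide_mouth (a point): centre of the wide tube's mouth, at the rim, 132 mm above the bench and 16 mm to the holder's -x; z points out along the tube's axis (25 degrees from vertical). Bore 31 mm diameter, 85 mm long, belled out to 41 mm over the last 10 mm; outside 39 mm, 49 mm at the rim. The dolly's shank (75 mm) goes in until its collar rests on the rim
- narrow_holder: bystander: the same fixed foot plate with a thinner leaning tube, bore 18 mm, outside 24 mm (30 mm at the rim), 70 mm long, mouth 118 mm above the bench; too narrow for the dolly; origin at the centre of its underside
- jar: bystander: squat amber glass jar 72 mm diameter, 70 mm tall, loose; origin at the centre of its underside
- pliers: bystander: nickel-plated cleco pliers lying flat, 176 mm long, 61 mm wide, 13 mm thick, loose; origin on the bench near the middle, x towards the nose
There are look-alikes about, which are no part of the job. Leave any purple or red look-alike of the dolly alone.

How it is judged:
By the outcome, as a careful person would: the job done as asked, in the order asked, and still so for the second after the job is handed in, with the robot touching nothing.
It also fails if it takes over 48 s, if anything falls off the work surface, if the arm or the gripper's body presses on something with over 40 N, if the wrist force passes 120 N, or if a joint passes its speed limit or range.

## Robot

A 7-joint arm with a two-finger parallel gripper is mounted at the origin on the work surface. World frame = base frame: x ahead of the robot, y to its left, z up, the work surface at z = 0. Lengths are in m, angles in rad, forces in N, time in s.
With the tool pointing down it reaches from about 0.425 to 0.925 m from the base axis. Payload 6.8 kg.
Tool frame: the origin (TCP) lies midway between the tips of the shut fingers; the grasp point (between the pads) lies 19 mm behind it; z points along the fingers, y is the line along which they close (so a half turn about z gives the same grasp; the last joint's range is limited). The gripper opens to 85 mm and grips with 20 to 120 N. Pads are 22 mm wide; open, the fingers measure 114 mm over their backs; the gripper's body (76 mm by 85 mm) begins 54 mm behind the grasp point. The pads swing forward as they close: fully open they stand 13 mm farther back than shut.
Start: joints at [1.157, 0.477, 0.022, 1.555, -0.011, 1.109, -0.083], TCP at [0.203, -0.644, 0.231] pointing down, gripper open.
Joint ranges: [-2.96, 2.96], [-0.34, 2.1], [-1.41, 1.46], [0.24, 2.44], [-1.37, 4.51], [0.17, 1.92], [-2.96, 2.96]. Speed limits (rad/s): [2.39, 2.39, 3.14, 3.14, 3.14, 3.14, 3.14].

## Interface

Orientations are given as a unit quaternion [w, x, y, z].
In Python, from station import bot gives the robot as it stands.
- The arm moves only by the tool jog_arm, never from a script. Its argument "rows" is a list of rows, each an object of numbers: "fingers": the finger opening in mm, from 0 to 85.4; "x", "y", "z": the shift along the tool's x, y, z in mm; "ax", "ay", "az": the turn, a rotation vector about the tool's x, y, z in degrees. A call has exactly 8 rows; each row shifts and turns the commanded pose from where the row before left it, along the tool's axes as they then stand; what a row does not reach is not made up. A row lasts 1/10 s, in which the tool goes at most 50 mm and 8.59 degrees, less where a joint would pass 70% of its speed; a pose out of reach is approached as far as the arm can. A call with a gripper value outside its range is refused whole. The fingers move at their own pace and stop on an object; "force" is the grip in N (left out, the last holds). Time passes only in rows, so rows that do not move let the fingers close, or fill a call up. It gives the time, the measured TCP pose, the force, the opening and the grip force at its end, in the units of the state.
- bot.get_obs(): the state, without advancing time (a new reading comes with each control period).
- bot.read_camera(name): name is "scene" or "top"; returns a dict with "pixels" (420x560x3 uint8, red, green, blue), "vertical_fov" (degrees; the focal length in pixels is half the picture's height over the tangent of half this angle, whatever the lens; pixels are square), "cx", "cy" (the principal point, pixels), "world_from_camera" (4x4, takes a point from camera to world coordinates). Camera axes: x right, y down, z forward; pixel columns grow to the right and rows downward; lengths in m; the calibration is good to about 2 mm. A picture is of the moment at which its call begins. There is no depth.
- bot.hand_in(): hands the job in; it is judged then, once.
The state is a dict: "t": time; "q": joint angles; "joint_vel": joint speeds; "joint_torque": joint torques, N m; "eef_pos": TCP position; "tool_rot": TCP orientation; "contact_force": force on the tool from outside, world axes, zero at the start; "torque": the same for the moment, N m; "gripper_width": opening from 0.0 (shut) to 1.0 (fully open); "grasp_force": force on a finger pad.
Only numpy, scipy, OpenCV 4.12 (cv2) and the standard library are available. Lean on these libraries where they do the work, as an engineer would, in place of code of your own. Each camera call takes 0.05 s, during which the arm holds its last target. There are 200 camera calls.

## Working session

There is one attempt and no reset: what is moved stays moved. The work goes in short steps, Python scripts to look and compute and a tool call to move; the robot and the scene stay as the last step left them, time stands still between calls to the robot, and variables do not carry over. Pictures are saved under pics/ and viewed, at most 10 in all, crops included, and the job is handed in when it is done.

Besides the shell and the picture viewer there is one more tool, called after "Request:" as name(argument=value, ...) on one line, values as JSON. jog_arm: Moves the arm, as the interface text tells. Its arguments: {"type":"object","properties":{"rows":{"type":"array","items":{"type":"object","properties":{"fingers":{"type":"number"},"x":{"type":"number"},"y":{"type":"number"},"z":{"type":"number"},"ax":{"type":"number"},"ay":{"type":"number"},"az":{"type":"number"}}}},"force":{"type":"number"}},"required":["rows"]}

```bash
mkdir -p pics; python3 - <<'E'
from station import bot
import cv2,numpy as np,pickle
o=bot.get_obs();print(o['t'],o['eef_pos'],o['tool_rot'],o['gripper_width'])
for n in('scene','top'):
    c=bot.read_camera(n);pickle.dump(c,open(f'{n}.pkl','wb'))
    cv2.imwrite(f'pics/{n}0.png',cv2.resize(c['pixels'][:,:,::-1],(800,600),interpolation=cv2.INTER_CUBIC))
    print(n,c['vertical_fov'],c['cx'],c['cy'],np.round(c['world_from_camera'],4).tolist())
E
```

```text
0.0 [ 0.20301957 -0.6431056   0.23029706] [-9.12832687e-04  9.88331353e-01  1.52316310e-01 -2.11358445e-04] 0.9986895921440412
scene 50.661881363922646 282.8227446822498 203.93580184541236 [[-0.5457, 0.6495, -0.5295, 1.0213], [0.8379, 0.4174, -0.3516, 0.3164], [-0.0073, -0.6356, -0.772, 0.79], [0.0, 0.0, 0.0, 1.0]]
top 52.49779792657142 275.43990105792 211.3902075917143 [[-0.0095, -0.9989, 0.0452, 0.4722], [-1.0, 0.0095, 0.0001, -0.0122], [-0.0006, -0.0452, -0.999, 0.9706], [0.0, 0.0, 0.0, 1.0]]
```

View pics/scene0.png

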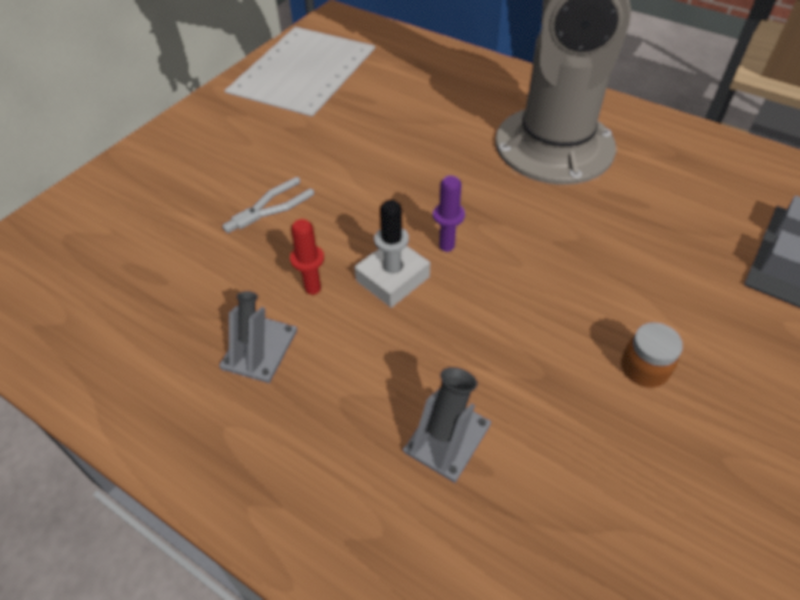

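View pics/top0.png

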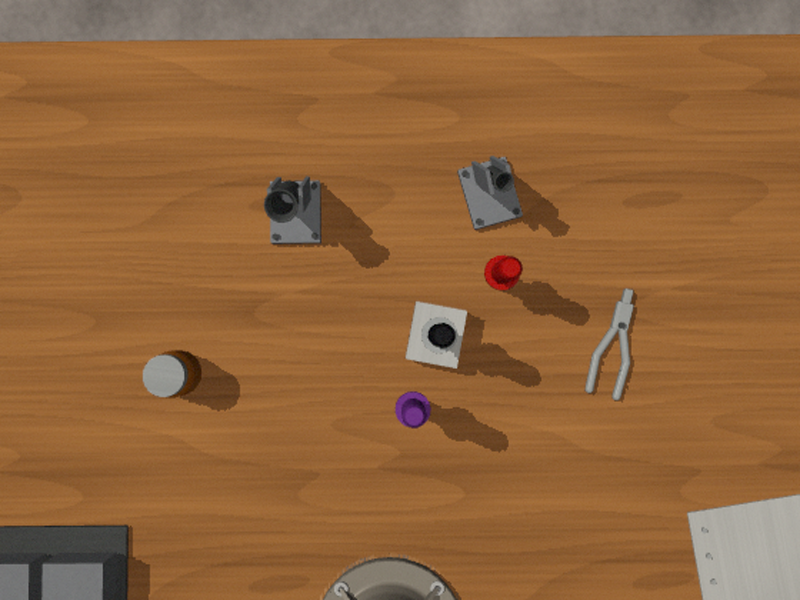

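The black dolly stands in the pattern block at scene (391,222) and top (441,335). The look-alikes are red at scene (305,245) and purple at (450,205), and neither is black or in the block, so I leave them alone. The tubes have their mouths at scene (457,380), clearly the wider, and (247,298), the narrow one. I'll confirm this in an enlarged crop.

```bash
python3 - <<'E'
import cv2,numpy as np,pickle
s=pickle.load(open('scene.pkl','rb'))['pixels'][:,:,::-1];t=pickle.load(open('top.pkl','rb'))['pixels'][:,:,::-1]
# crops: (x0,y0,w,h) native, x5
z=lambda im,x,y:cv2.resize(im[y:y+60,x:x+80],(400,300),interpolation=cv2.INTER_CUBIC)
a=z(s,235,135);b=z(s,275,255);c=z(t,270,202);d=z(t,170,115)
m=np.vstack([np.hstack([a,b]),np.hstack([c,d])])
cv2.imwrite('pics/crop1.png',m)
E
```

```text
(no output)
```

View pics/crop1.png

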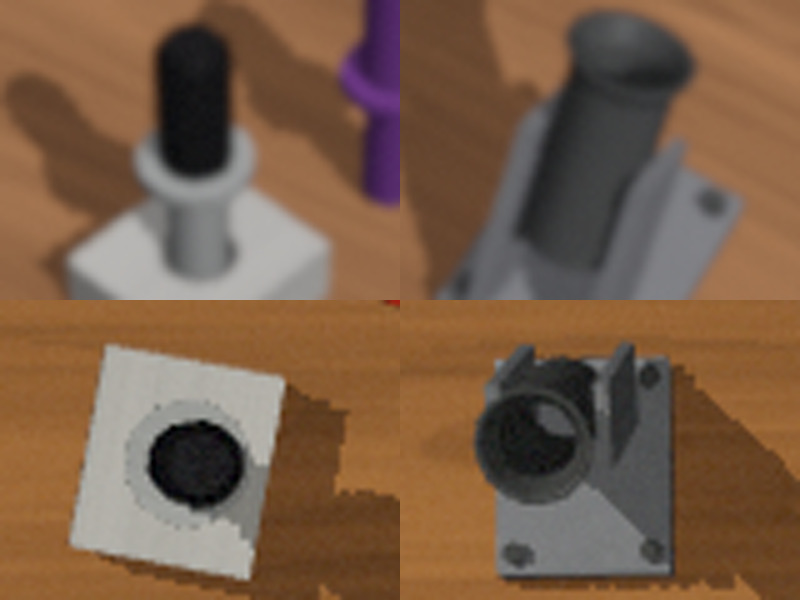

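The crop confirms both. The black-handled dolly is in the block, with its collar at native scene (273.6,166.6) and top (307.6,234.2). The wide tube's mouth is at native scene (320.8,265.2) and top (196.3,143.9).

```bash
cat > h.py <<'E'
import numpy as np,pickle
from scipy.spatial.transform import Rotation as R
C={n:pickle.load(open(f'{n}.pkl','rb')) for n in('scene','top')}
def ray(n,u,v):
    c=C[n];f=210/np.tan(np.radians(c['vertical_fov']/2));T=c['world_from_camera']
    d=T[:3,:3]@np.array([(u-c['cx'])/f,(v-c['cy'])/f,1]);return T[:3,3],d/np.linalg.norm(d)
def at(n,u,v,z):
    o,d=ray(n,u,v);return (o+d*(z-o[2])/d[2])*1000
def tri(a,b):
    A=[];y=[]
    for o,d in(ray('scene',*a),ray('top',*b)):
        P=np.eye(3)-np.outer(d,d);A.append(P);y.append(P@o)
    A=np.vstack(A);y=np.hstack(y);x=np.linalg.lstsq(A,y,rcond=None)[0];return x*1000,np.linalg.norm(A@x-y)*1000
def proj(n,p):
    c=C[n];f=210/np.tan(np.radians(c['vertical_fov']/2));q=np.linalg.inv(c['world_from_camera'])@[*np.array(p)/1000,1]
    return q[:2]/q[2]*f+[c['cx'],c['cy']]
E
python3 - <<'E'
from h import *
np.set_printoptions(precision=1,suppress=True)
print('collar',tri((273.6,166.6),(307.6,234.2)),at('scene',273.6,166.6,.096),at('top',307.6,234.2,.096))
print('mouth',tri((320.8,265.2),(196.3,143.9)),at('scene',320.8,265.2,.132),at('top',196.3,143.9,.132))
k=lambda x0,y0,u,v:(x0+u/5-.4,y0+v/5-.4)
B=np.array([at('top',*k(270,202,u,v),.035) for u,v in((105,45),(285,78),(250,278),(70,247))])
H=np.array([at('top',*k(170,115,u,v),.012) for u,v in((97,58),(268,57),(272,275),(97,278))])
for n,Q in(('block',B),('holder',H)):
    print(n,Q.mean(0),np.linalg.norm(np.diff(Q,axis=0),axis=1)); e=Q[0]-Q[3]+Q[1]-Q[2]; print('x dir deg',np.degrees(np.arctan2(e[1],e[0])))
for n,a,b in(('red',(),(502,270)),('purple',(),(413,405)),('narrow',(),(502,180)),('jar',(),(170,375))): print(n,at('top',b[0]*.7,b[1]*.7,.1))
E
```

```text
collar (array([463.9, -77.5,  90.7]), np.float64(0.856231964308611)) [467.9 -74.   96. ] [464.3 -77.6  96. ]
mouth (array([646.6, 144.9, 127.1]), np.float64(0.4815416257378504)) [649.2 146.5 132. ] [645.8 143.7 132. ]
block [464.4 -76.7  35. ] [80.4 89.  79.9]
x dir deg -10.609010411866725
holder [661.1 143.4  12. ] [77.8 99.7 79.2]
x dir deg 0.396515793230586
red [ 556.1 -168.4  100. ]
purple [364.7 -38.5 100. ]
narrow [ 686.6 -170.6  100. ]
jar [410.5 307.3 100. ]
```

Request:
jog_arm(rows=[{"az":5.8,"fingers":85},{"az":5.8},{"az":5.9},{"x":20,"y":-42},{"x":20,"y":-42},{"x":20,"y":-42},{"x":20,"y":-42},{"x":20,"y":-42}], force=100)

```text
invalid input
```

Request:
jog_arm(rows=[{"x":20,"y":-42},{"x":20,"y":-42},{"x":20,"y":-42},{"x":20,"y":-42},{"x":20,"y":-42},{"x":20,"y":-42},{"x":20,"y":-42},{"x":0}])

```text
invalid input
```

Request:
jog_arm(force=100, rows=[{"x":0,"y":0,"z":0,"ax":0,"ay":0,"az":5.8,"fingers":85},{"x":0,"y":0,"z":0,"ax":0,"ay":0,"az":5.8,"fingers":85},{"x":0,"y":0,"z":0,"ax":0,"ay":0,"az":5.9,"fingers":85},{"x":20,"y":-42,"z":0,"ax":0,"ay":0,"az":0,"fingers":85},{"x":20,"y":-42,"z":0,"ax":0,"ay":0,"az":0,"fingers":85},{"x":20,"y":-42,"z":0,"ax":0,"ay":0,"az":0,"fingers":85},{"x":20,"y":-42,"z":0,"ax":0,"ay":0,"az":0,"fingers":85},{"x":20,"y":-42,"z":0,"ax":0,"ay":0,"az":0,"fingers":85}])

```text
t: 0.9
eef_pos: [0.3035, -0.4317, 0.231]
tool_rot: [-0.0, 1.0, 0.0, -0.0]
contact_force: [1.5, 1.1, 0.4]
gripper_width: 0.995
grasp_force: 0.0
```

Request:
jog_arm(rows=[{"x":20,"y":-44,"z":0,"ax":0,"ay":0,"az":0,"fingers":85},{"x":20,"y":-44,"z":0,"ax":0,"ay":0,"az":0,"fingers":85},{"x":20,"y":-44,"z":0,"ax":0,"ay":0,"az":0,"fingers":85},{"x":20,"y":-44,"z":0,"ax":0,"ay":0,"az":0,"fingers":85},{"x":20,"y":-44,"z":0,"ax":0,"ay":0,"az":0,"fingers":85},{"x":20,"y":-44,"z":0,"ax":0,"ay":0,"az":0,"fingers":85},{"x":20,"y":-44,"z":0,"ax":0,"ay":0,"az":0,"fingers":85},{"x":20,"y":-44,"z":0,"ax":0,"ay":0,"az":0,"fingers":85}])

```text
t: 1.7
eef_pos: [0.4633, -0.0798, 0.2313]
tool_rot: [0.0, 1.0, 0.0, 0.0]
contact_force: [1.1, -1.4, -0.4]
gripper_width: 0.993
grasp_force: 0.0
```

Request:
jog_arm(rows=[{"x":1,"y":-2,"z":0,"ax":0,"ay":0,"az":0,"fingers":85},{"x":0,"y":0,"z":25,"ax":0,"ay":0,"az":0,"fingers":85},{"x":0,"y":0,"z":25,"ax":0,"ay":0,"az":0,"fingers":85},{"x":0,"y":0,"z":25,"ax":0,"ay":0,"az":0,"fingers":85},{"x":0,"y":0,"z":20,"ax":0,"ay":0,"az":0,"fingers":85},{"x":0,"y":0,"z":15,"ax":0,"ay":0,"az":0,"fingers":85},{"x":0,"y":0,"z":8,"ax":0,"ay":0,"az":0,"fingers":85},{"x":0,"y":0,"z":0,"ax":0,"ay":0,"az":0,"fingers":85}])

```text
t: 2.5
eef_pos: [0.4631, -0.0798, 0.1124]
tool_rot: [-0.0, 1.0, 0.0, -0.001]
contact_force: [-1.0, -0.3, -0.9]
gripper_width: 0.993
grasp_force: 0.0
```

```bash
python3 - <<'E'
from station import bot
import cv2,numpy as np
o=bot.get_obs();print(o['eef_pos'],o['contact_force'])
s=bot.read_camera('scene')['pixels'][100:220,200:360,::-1];t=bot.read_camera('top')['pixels'][170:290,230:390,::-1]
cv2.imwrite('pics/g1.png',np.hstack([cv2.resize(i,(400,300),interpolation=cv2.INTER_CUBIC) for i in(s,t)]))
E
```

```text
[ 0.46309036 -0.07981822  0.11235412] [-1.00107363 -0.28252553 -0.93225419]
```

View pics/g1.png

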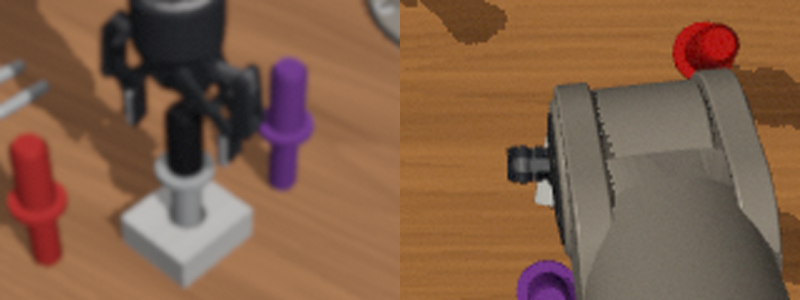

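The fingers straddle the black handle, with tips at crop (130,110) and (228,155) and the handle at (185,135). They clear the red and purple look-alikes. Closing.

Request:
jog_arm(force=100, rows=[{"x":1,"y":-2,"z":0,"ax":0,"ay":0,"az":0,"fingers":60},{"x":0,"y":0,"z":0,"ax":0,"ay":0,"az":0,"fingers":20},{"x":0,"y":0,"z":0,"ax":0,"ay":0,"az":0,"fingers":20},{"x":0,"y":0,"z":0,"ax":0,"ay":0,"az":0,"fingers":20},{"x":0,"y":0,"z":0,"ax":0,"ay":0,"az":0,"fingers":20},{"x":0,"y":0,"z":0,"ax":0,"ay":0,"az":0,"fingers":20},{"x":0,"y":0,"z":0,"ax":0,"ay":0,"az":0,"fingers":20},{"x":0,"y":0,"z":0,"ax":0,"ay":0,"az":0,"fingers":20}])

```text
t: 3.4
eef_pos: [0.4655, -0.0775, 0.114]
tool_rot: [0.0, 1.0, 0.0, 0.001]
contact_force: [-1.0, 0.6, 6.3]
gripper_width: 0.372
grasp_force: 98.5
```

Request:
jog_arm(rows=[{"x":0,"y":0,"z":-8,"ax":0,"ay":0,"az":0,"fingers":20},{"x":0,"y":0,"z":-15,"ax":0,"ay":0,"az":0,"fingers":20},{"x":0,"y":0,"z":-20,"ax":0,"ay":0,"az":0,"fingers":20},{"x":0,"y":0,"z":-25,"ax":0,"ay":0,"az":0,"fingers":20},{"x":0,"y":0,"z":-25,"ax":0,"ay":0,"az":0,"fingers":20},{"x":0,"y":0,"z":-25,"ax":0,"ay":0,"az":0,"fingers":20},{"x":0,"y":0,"z":-15,"ax":0,"ay":0,"az":0,"fingers":20},{"x":0,"y":0,"z":0,"ax":0,"ay":0,"az":0,"fingers":20}])

```text
t: 4.2
eef_pos: [0.4659, -0.0777, 0.2482]
tool_rot: [0.0, 1.0, 0.0, 0.002]
contact_force: [-0.1, 0.2, -5.1]
gripper_width: 0.379
grasp_force: 99.5
```

Request:
jog_arm(rows=[{"x":10,"y":-15,"z":0,"ax":0,"ay":0,"az":0,"fingers":20},{"x":18,"y":-30,"z":0,"ax":0,"ay":0,"az":0,"fingers":20},{"x":20,"y":-35,"z":0,"ax":0,"ay":0,"az":0,"fingers":20},{"x":22,"y":-36,"z":0,"ax":0,"ay":0,"az":0,"fingers":20},{"x":22,"y":-36,"z":0,"ax":0,"ay":0,"az":0,"fingers":20},{"x":20,"y":-35,"z":0,"ax":0,"ay":0,"az":0,"fingers":20},{"x":15,"y":-25,"z":0,"ax":0,"ay":0,"az":0,"fingers":20},{"x":5,"y":-9,"z":0,"ax":0,"ay":0,"az":0,"fingers":20}])

```text
t: 5.0
eef_pos: [0.5967, 0.1473, 0.2443]
tool_rot: [-0.001, 1.0, 0.002, -0.001]
contact_force: [-0.2, 0.2, -3.6]
gripper_width: 0.372
grasp_force: 100.0
```

Request:
jog_arm(rows=[{"x":0,"y":0,"z":0,"ax":0,"ay":2,"az":0,"fingers":20},{"x":0,"y":0,"z":0,"ax":0,"ay":4,"az":0,"fingers":20},{"x":0,"y":0,"z":0,"ax":0,"ay":5,"az":0,"fingers":20},{"x":0,"y":0,"z":0,"ax":0,"ay":5,"az":0,"fingers":20},{"x":0,"y":0,"z":0,"ax":0,"ay":5,"az":0,"fingers":20},{"x":0,"y":0,"z":0,"ax":0,"ay":4,"az":0,"fingers":20},{"x":0,"y":0,"z":0,"ax":0,"ay":0,"az":0,"fingers":20},{"x":0,"y":0,"z":0,"ax":0,"ay":0,"az":0,"fingers":20}])

```text
t: 5.8
eef_pos: [0.596, 0.1425, 0.2453]
tool_rot: [0.001, 0.977, 0.0, 0.215]
contact_force: [0.1, -0.2, -3.8]
gripper_width: 0.371
grasp_force: 100.0
```

```bash
python3 - <<'E'
from station import bot
from h import *
import cv2
o=bot.get_obs();p=o['eef_pos']*1000;print(p,o['contact_force'],o['grasp_force'],o['gripper_width'])
A=R.from_quat(np.roll(o['tool_rot'],-1)).as_matrix();print(A.round(4))
# predicted foot and seat pixels (scene/top), and mouth
for n in('scene','top'): print(n,'foot',proj(n,p+99*A[:,2]),'seat',proj(n,p+24*A[:,2]),'mouth',proj(n,[645.5,144,132]))
s=bot.read_camera('scene')['pixels'][:,:,::-1];t=bot.read_camera('top')['pixels'][:,:,::-1]
cv2.imwrite('pics/a_s.png',s);cv2.imwrite('pics/a_t.png',t)
cv2.imwrite('pics/a1.png',np.hstack([cv2.resize(i,(400,500),interpolation=cv2.INTER_CUBIC) for i in(s[200:300,270:350],t[90:190,150:230])]))
E
```

```text
[596.04924739 142.51911848 245.33727624] [ 0.09481039 -0.23043548 -3.82809073] 99.99837219715118 0.3711562976124194
[[ 9.078e-01 -2.000e-04  4.195e-01]
 [ 4.000e-04 -1.000e+00 -1.300e-03]
 [ 4.195e-01  1.400e-03 -9.077e-01]]
scene foot [322.93608661 251.84181793] seat [335.29144885 214.9173464 ] mouth [320.62010324 262.99124016]
top foot [194.73669595 145.62736902] seat [187.37968542 155.60630517] mouth [196.16560029 144.03691289]
```

View pics/a1.png

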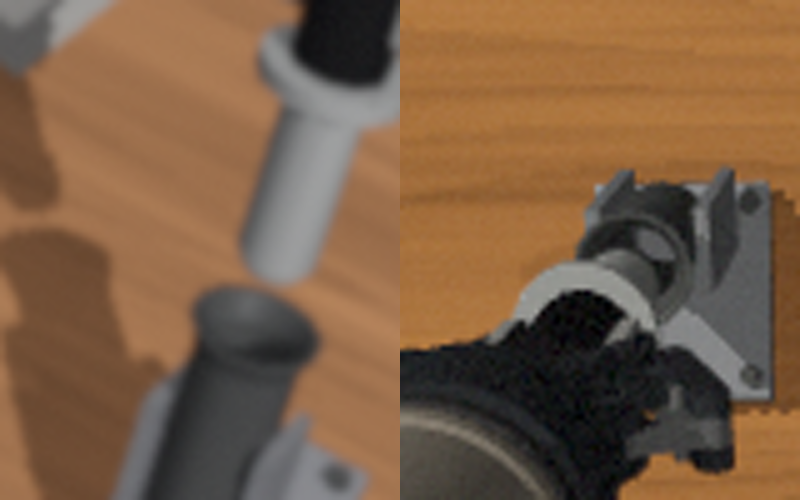

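```bash
python3 - <<'E'
from station import bot
from h import *
import cv2
o=bot.get_obs();p=o['eef_pos']*1000
A=R.from_quat(np.roll(o['tool_rot'],-1)).as_matrix()
T=R.from_euler('y',-25,degrees=True).as_matrix()
th=np.linspace(0,2*np.pi,60)
def circ(c,M,r): return [c+r*(np.cos(a)*M[:,0]+np.sin(a)*M[:,1]) for a in th]
K=10;out=[]
for n,x0,y0 in(('scene',298,210),('top',178,115)):
    im=cv2.imread(f'pics/a_{n[0]}.png')[y0:y0+60,x0:x0+40]
    im=cv2.resize(im,None,fx=K,fy=K,interpolation=cv2.INTER_CUBIC)
    for (c,M,r,col) in((p+99*A[:,2],A,10,(0,255,0)),(p+93*A[:,2],A,14,(0,255,0)),(p+24*A[:,2],A,14,(0,255,0)),(p+24*A[:,2],A,26,(255,255,0)),(np.array([645.5,144,132]),T,24.5,(0,0,255))):
        q=np.array([proj(n,v) for v in circ(c,M,r)]);q=((q-[x0,y0]+.5)*K).astype(int)
        cv2.polylines(im,[q],True,col,1)
    out.append(im)
cv2.imwrite('pics/a2.png',np.hstack(out))
E
```

```text
(no output)
```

View pics/a2.png

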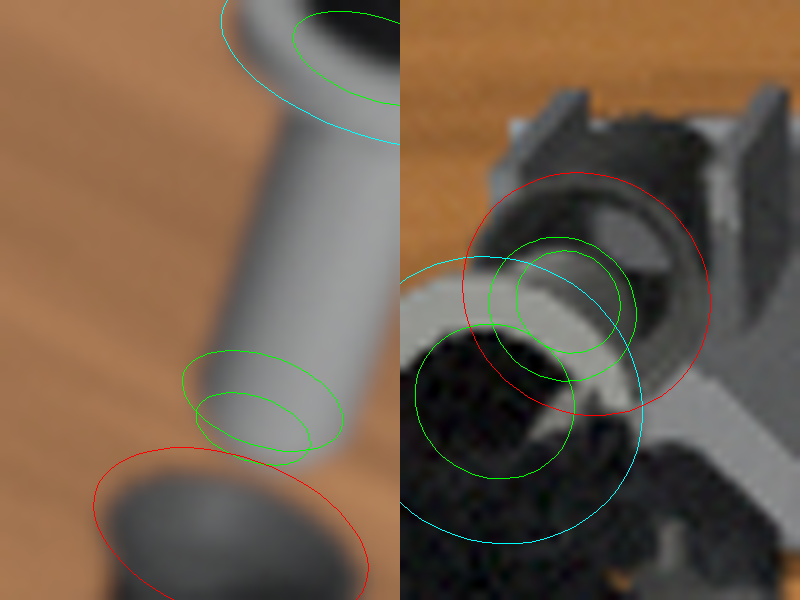

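The dolly's axis extends onto the mouth centre in the scene picture: the foot is at native (326,254) and the mouth at (321,264.6). In the top picture the foot points into the mouth at (196,144). I advance slowly into the bell and watch the force.

Request:
jog_arm(rows=[{"x":0,"y":0,"z":6,"ax":0,"ay":0,"az":0,"fingers":20},{"x":0,"y":0,"z":6,"ax":0,"ay":0,"az":0,"fingers":20},{"x":0,"y":0,"z":6,"ax":0,"ay":0,"az":0,"fingers":20},{"x":0,"y":0,"z":5,"ax":0,"ay":0,"az":0,"fingers":20},{"x":0,"y":0,"z":5,"ax":0,"ay":0,"az":0,"fingers":20},{"x":0,"y":0,"z":3,"ax":0,"ay":0,"az":0,"fingers":20},{"x":0,"y":0,"z":0,"ax":0,"ay":0,"az":0,"fingers":20},{"x":0,"y":0,"z":0,"ax":0,"ay":0,"az":0,"fingers":20}])

```text
t: 6.7
eef_pos: [0.6101, 0.1435, 0.2183]
tool_rot: [-0.0, 0.976, 0.0, 0.216]
contact_force: [0.3, -0.2, -4.7]
gripper_width: 0.374
grasp_force: 100.0
```

Request:
jog_arm(rows=[{"x":0,"y":0,"z":2,"ax":0,"ay":0,"az":0,"fingers":20},{"x":0,"y":0,"z":2,"ax":0,"ay":0,"az":0,"fingers":20},{"x":0,"y":0,"z":2,"ax":0,"ay":0,"az":0,"fingers":20},{"x":0,"y":0,"z":2,"ax":0,"ay":0,"az":0,"fingers":20},{"x":0,"y":0,"z":0,"ax":0,"ay":0,"az":0,"fingers":20},{"x":0,"y":0,"z":0,"ax":0,"ay":0,"az":0,"fingers":20},{"x":0,"y":0,"z":0,"ax":0,"ay":0,"az":0,"fingers":20},{"x":0,"y":0,"z":0,"ax":0,"ay":0,"az":0,"fingers":20}])

```text
t: 7.5
eef_pos: [0.6134, 0.1434, 0.211]
tool_rot: [-0.0, 0.976, 0.0, 0.216]
contact_force: [-0.1, 0.0, -4.7]
gripper_width: 0.376
grasp_force: 100.1
```

```bash
cat > st.py <<'E'
from station import bot
from h import *
np.set_printoptions(precision=2,suppress=True)
o=bot.get_obs();p=o['eef_pos']*1000;A=R.from_quat(np.roll(o['tool_rot'],-1)).as_matrix()
print('t',o['t'],'p',p,'tilt',np.degrees(np.arctan2(A[0,2],-A[2,2])),'F tool',A.T@(np.array(o['contact_force'])+[0,0,4]),'M tool',A.T@o['torque'],'mouth in tool',A.T@(np.array([645.5,144,132])-p))
E
python3 st.py
```

```text
t 7.5 p [613.4  143.44 211.  ] tilt 25.00080759788638 F tool [-0.4  -0.01  0.54] M tool [ 0.03 -0.98 -0.01] mouth in tool [-4.29 -0.55 85.17]
```

Request:
jog_arm(rows=[{"x":0,"y":0,"z":2,"ax":0,"ay":0,"az":0,"fingers":20},{"x":0,"y":0,"z":2,"ax":0,"ay":0,"az":0,"fingers":20},{"x":0,"y":0,"z":2,"ax":0,"ay":0,"az":0,"fingers":20},{"x":0,"y":0,"z":2,"ax":0,"ay":0,"az":0,"fingers":20},{"x":0,"y":0,"z":0,"ax":0,"ay":0,"az":0,"fingers":20},{"x":0,"y":0,"z":0,"ax":0,"ay":0,"az":0,"fingers":20},{"x":0,"y":0,"z":0,"ax":0,"ay":0,"az":0,"fingers":20},{"x":0,"y":0,"z":0,"ax":0,"ay":0,"az":0,"fingers":20}])

```text
t: 8.3
eef_pos: [0.6166, 0.1434, 0.2035]
tool_rot: [0.0, 0.976, 0.0, 0.216]
contact_force: [-0.7, 0.6, -6.3]
gripper_width: 0.375
grasp_force: 100.1
```

```bash
python3 st.py;  python3 - <<'E'
from station import bot
from h import *
import cv2
out=[]
for n,x0,y0 in(('scene',290,210),('top',160,100)):
    im=bot.read_camera(n)['pixels'][y0:y0+70,x0:x0+50,::-1]
    out.append(cv2.resize(im,None,fx=8,fy=8,interpolation=cv2.INTER_CUBIC))
cv2.imwrite('pics/b1.png',np.hstack(out))
E
```

```text
t 8.3 p [616.6  143.38 203.47] tilt 24.971358500683746 F tool [-1.56 -0.64  1.77] M tool [ 0.19 -1.58  0.05] mouth in tool [-3.98 -0.62 76.99]
```

View pics/b1.png

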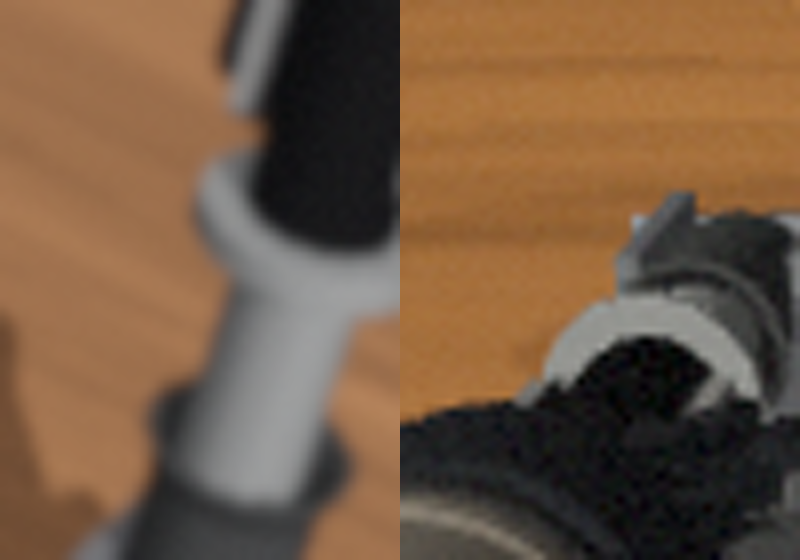

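The shank is inside the bell: in the scene crop it enters the rim at (240,490), and in the top crop at (700,320). Light contact pushes the tool towards its -x, so I yield that way while advancing.

Request:
jog_arm(rows=[{"x":-0.8,"y":-0.3,"z":0,"ax":0,"ay":0,"az":0,"fingers":20},{"x":-0.8,"y":-0.3,"z":0,"ax":0,"ay":0,"az":0,"fingers":20},{"x":0,"y":0,"z":2,"ax":0,"ay":0,"az":0,"fingers":20},{"x":0,"y":0,"z":2,"ax":0,"ay":0,"az":0,"fingers":20},{"x":0,"y":0,"z":2,"ax":0,"ay":0,"az":0,"fingers":20},{"x":0,"y":0,"z":0,"ax":0,"ay":0,"az":0,"fingers":20},{"x":0,"y":0,"z":0,"ax":0,"ay":0,"az":0,"fingers":20},{"x":0,"y":0,"z":0,"ax":0,"ay":0,"az":0,"fingers":20}])

```text
t: 9.2
eef_pos: [0.618, 0.1441, 0.1977]
tool_rot: [-0.0, 0.976, 0.0, 0.217]
contact_force: [-0.2, -0.2, -4.8]
gripper_width: 0.374
grasp_force: 100.0
```

```bash
python3 st.py
```

```text
t 9.2 p [618.02 144.11 197.7 ] tilt 25.015412089145652 F tool [-0.49  0.19  0.64] M tool [-0.04 -0.93  0.04] mouth in tool [-2.88  0.13 71.16]
```

Request:
jog_arm(rows=[{"x":-0.3,"y":0,"z":2,"ax":0,"ay":0,"az":0,"fingers":20},{"x":0,"y":0,"z":2,"ax":0,"ay":0,"az":0,"fingers":20},{"x":0,"y":0,"z":2,"ax":0,"ay":0,"az":0,"fingers":20},{"x":0,"y":0,"z":2,"ax":0,"ay":0,"az":0,"fingers":20},{"x":0,"y":0,"z":2,"ax":0,"ay":0,"az":0,"fingers":20},{"x":0,"y":0,"z":2,"ax":0,"ay":0,"az":0,"fingers":20},{"x":0,"y":0,"z":0,"ax":0,"ay":0,"az":0,"fingers":20},{"x":0,"y":0,"z":0,"ax":0,"ay":0,"az":0,"fingers":20}])

```text
t: 10.0
eef_pos: [0.6227, 0.1441, 0.1865]
tool_rot: [-0.0, 0.976, 0.0, 0.216]
contact_force: [-0.8, -0.8, -4.4]
gripper_width: 0.373
grasp_force: 100.0
```

```bash
python3 st.py
```

```text
t 10.0 p [622.7  144.07 186.53] tilt 24.99621488863649 F tool [-0.89  0.8   0.06] M tool [-0.01 -0.87  0.02] mouth in tool [-2.38  0.08 59.06]
```

Request:
jog_arm(rows=[{"x":0,"y":0,"z":2.5,"ax":0,"ay":0,"az":0,"fingers":20},{"x":0,"y":0,"z":2.5,"ax":0,"ay":0,"az":0,"fingers":20},{"x":0,"y":0,"z":2.5,"ax":0,"ay":0,"az":0,"fingers":20},{"x":0,"y":0,"z":2.5,"ax":0,"ay":0,"az":0,"fingers":20},{"x":0,"y":0,"z":2.5,"ax":0,"ay":0,"az":0,"fingers":20},{"x":0,"y":0,"z":2.5,"ax":0,"ay":0,"az":0,"fingers":20},{"x":0,"y":0,"z":0,"ax":0,"ay":0,"az":0,"fingers":20},{"x":0,"y":0,"z":0,"ax":0,"ay":0,"az":0,"fingers":20}])

```text
t: 10.8
eef_pos: [0.629, 0.144, 0.1729]
tool_rot: [-0.0, 0.976, 0.0, 0.216]
contact_force: [-1.5, 0.4, -4.1]
gripper_width: 0.376
grasp_force: 100.0
```

```bash
python3 st.py
```

```text
t 10.8 p [629.02 144.04 172.92] tilt 24.994309750467924 F tool [-1.43 -0.39 -0.52] M tool [ 0.01 -1.   -0.07] mouth in tool [-2.35  0.05 44.05]
```

Very light forces, with about 20 mm left.

Request:
jog_arm(rows=[{"x":-0.4,"y":0,"z":2.5,"ax":0,"ay":0,"az":0,"fingers":20},{"x":0,"y":0,"z":2.5,"ax":0,"ay":0,"az":0,"fingers":20},{"x":0,"y":0,"z":2.5,"ax":0,"ay":0,"az":0,"fingers":20},{"x":0,"y":0,"z":2.5,"ax":0,"ay":0,"az":0,"fingers":20},{"x":0,"y":0,"z":2.5,"ax":0,"ay":0,"az":0,"fingers":20},{"x":0,"y":0,"z":2.5,"ax":0,"ay":0,"az":0,"fingers":20},{"x":0,"y":0,"z":0,"ax":0,"ay":0,"az":0,"fingers":20},{"x":0,"y":0,"z":0,"ax":0,"ay":0,"az":0,"fingers":20}])

```text
t: 11.6
eef_pos: [0.635, 0.1441, 0.1591]
tool_rot: [-0.0, 0.976, 0.0, 0.216]
contact_force: [0.1, 0.8, -4.8]
gripper_width: 0.376
grasp_force: 100.0
```

```bash
python3 st.py
```

```text
t 11.6 p [634.99 144.07 159.14] tilt 24.992741543844506 F tool [-0.22 -0.8   0.72] M tool [ 0.01 -0.88  0.02] mouth in tool [-1.94  0.07 29.04]
```

Request:
jog_arm(rows=[{"x":0,"y":0,"z":1,"ax":0,"ay":0,"az":0,"fingers":20},{"x":0,"y":0,"z":1,"ax":0,"ay":0,"az":0,"fingers":20},{"x":0,"y":0,"z":1,"ax":0,"ay":0,"az":0,"fingers":20},{"x":0,"y":0,"z":1,"ax":0,"ay":0,"az":0,"fingers":20},{"x":0,"y":0,"z":0.5,"ax":0,"ay":0,"az":0,"fingers":20},{"x":0,"y":0,"z":0,"ax":0,"ay":0,"az":0,"fingers":20},{"x":0,"y":0,"z":0,"ax":0,"ay":0,"az":0,"fingers":20},{"x":0,"y":0,"z":0,"ax":0,"ay":0,"az":0,"fingers":20}])

```text
t: 12.4
eef_pos: [0.6369, 0.1441, 0.1552]
tool_rot: [-0.0, 0.976, 0.0, 0.216]
contact_force: [0.4, 0.6, -4.6]
gripper_width: 0.374
grasp_force: 100.0
```

```bash
python3 st.py
```

```text
t 12.4 p [636.95 144.07 155.22] tilt 25.00659792135379 F tool [ 0.11 -0.59  0.66] M tool [ 0.02 -0.89 -0.01] mouth in tool [-2.06  0.07 24.66]
```

Request:
jog_arm(rows=[{"x":0,"y":0,"z":0.5,"ax":0,"ay":0,"az":0,"fingers":20},{"x":0,"y":0,"z":0.5,"ax":0,"ay":0,"az":0,"fingers":20},{"x":0,"y":0,"z":0.5,"ax":0,"ay":0,"az":0,"fingers":20},{"x":0,"y":0,"z":0.5,"ax":0,"ay":0,"az":0,"fingers":20},{"x":0,"y":0,"z":0.5,"ax":0,"ay":0,"az":0,"fingers":20},{"x":0,"y":0,"z":0,"ax":0,"ay":0,"az":0,"fingers":20},{"x":0,"y":0,"z":0,"ax":0,"ay":0,"az":0,"fingers":20},{"x":0,"y":0,"z":0,"ax":0,"ay":0,"az":0,"fingers":20}])

```text
t: 13.2
eef_pos: [0.6374, 0.1442, 0.1543]
tool_rot: [0.0, 0.976, 0.0, 0.217]
contact_force: [-13.8, -1.9, 11.9]
gripper_width: 0.372
grasp_force: 102.3
```

```bash
python3 st.py
```

```text
t 13.2 p [637.37 144.16 154.33] tilt 25.04154577257193 F tool [ -5.77   1.95 -20.19] M tool [-0.61 -1.96  0.05] mouth in tool [-2.09  0.14 23.67]
```

The collar is seated: the axial force rose to 20 N at the expected depth, with the mouth 23.7 mm ahead of the TCP against 24 expected. I ease off, open and withdraw.

Request:
jog_arm(rows=[{"x":-0.3,"y":0,"z":-0.6,"ax":0,"ay":0,"az":0,"fingers":20},{"x":0,"y":0,"z":-0.4,"ax":0,"ay":0,"az":0,"fingers":20},{"x":0,"y":0,"z":0,"ax":0,"ay":0,"az":0,"fingers":85},{"x":0,"y":0,"z":0,"ax":0,"ay":0,"az":0,"fingers":85},{"x":0,"y":0,"z":0,"ax":0,"ay":0,"az":0,"fingers":85},{"x":0,"y":0,"z":0,"ax":0,"ay":0,"az":0,"fingers":85},{"x":0,"y":0,"z":0,"ax":0,"ay":0,"az":0,"fingers":85},{"x":0,"y":0,"z":0,"ax":0,"ay":0,"az":0,"fingers":85}])

```text
t: 14.0
eef_pos: [0.6374, 0.1441, 0.1537]
tool_rot: [-0.0, 0.976, 0.0, 0.216]
contact_force: [-0.4, -2.0, 1.0]
gripper_width: 0.997
grasp_force: 0.0
```

Request:
jog_arm(rows=[{"x":0,"y":0,"z":-5,"ax":0,"ay":0,"az":0,"fingers":85},{"x":0,"y":0,"z":-10,"ax":0,"ay":0,"az":0,"fingers":85},{"x":0,"y":0,"z":-20,"ax":0,"ay":0,"az":0,"fingers":85},{"x":0,"y":0,"z":-25,"ax":0,"ay":0,"az":0,"fingers":85},{"x":0,"y":0,"z":-25,"ax":0,"ay":0,"az":0,"fingers":85},{"x":0,"y":0,"z":-20,"ax":0,"ay":0,"az":0,"fingers":85},{"x":0,"y":0,"z":-10,"ax":0,"ay":0,"az":0,"fingers":85},{"x":0,"y":0,"z":0,"ax":0,"ay":0,"az":0,"fingers":85}])

```text
t: 14.8
eef_pos: [0.589, 0.1444, 0.2599]
tool_rot: [-0.0, 0.976, 0.0, 0.218]
contact_force: [-1.1, 0.5, 0.5]
gripper_width: 0.999
grasp_force: 0.0
```

```bash
python3 st.py;  python3 - <<'E'
from station import bot
from h import *
import cv2
s=bot.read_camera('scene')['pixels'][:,:,::-1]
out=[cv2.resize(s[215:290,285:335],(400,600),interpolation=cv2.INTER_CUBIC),cv2.resize(s[:,140:420],(400,600),interpolation=cv2.INTER_CUBIC)]
cv2.imwrite('pics/c1.png',np.hstack(out))
E
```

```text
t 14.8 p [588.95 144.38 259.93] tilt 25.178272519957893 F tool [ 0.91 -0.5  -4.52] M tool [-0.03 -0.4  -0.01] mouth in tool [ -3.25   0.51 139.83]
```

View pics/c1.png

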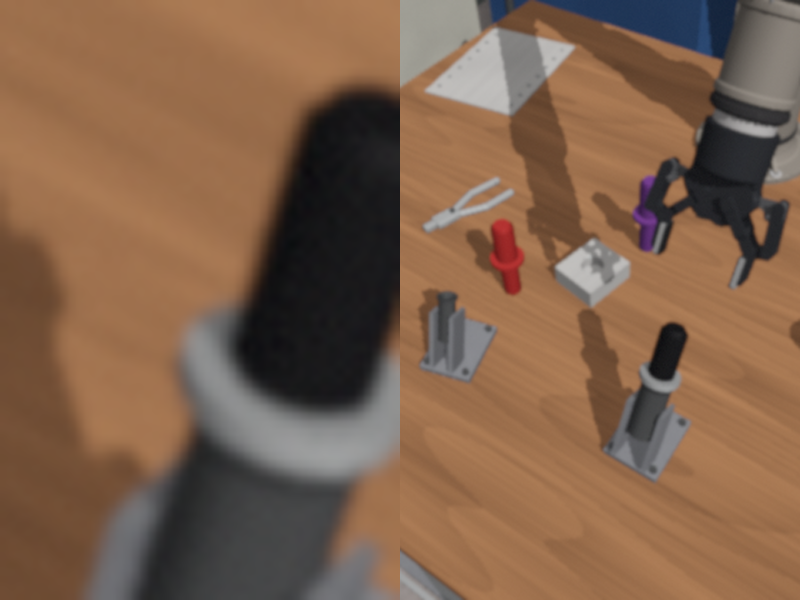

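The collar sits flush on the wide tube's rim (left crop, 290,400), with no shank showing. The gripper is open and clear, the block is empty, and the pliers, red and purple are untouched.

```bash
python3 -c "
from station import bot
print(bot.hand_in())"
```

```text
the job is handed in; nothing more can be done
None
```

The black-handled dolly is in the wider tube with its collar home on the mouth, released after about 15 s of robot time; nothing else was touched, and the job is handed in.

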